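# Show the parts for bolting up the flange

## Robot

A 6-joint arm with a two-finger parallel gripper is mounted at the origin on a cart in front of the work surface, level with it; the furniture and walls round the work are solid. World frame = base frame: x ahead of the robot, y to its left, z up, the work surface at z = 0. Lengths are in m, angles in rad, forces in N, time in s.
With the tool pointing down it reaches from about 0.4 to 0.925 m from the base axis. Payload 12.5 kg.
Tool frame: the origin (TCP) lies on the mounting face of the last link; the fingertips stand 190 mm ahead of it and the grasp point (between the pads) lies 171 mm ahead of it; z points along the fingers, y is the direction in which the jaws open and shut (so a half turn about z gives the same grasp; the last joint's range is limited). The gripper opens to 95 mm and grips with 3 to 60 N. Pads are 20 mm wide; open, the fingers measure 119 mm over their backs; the gripper's body (75 mm by 180 mm) begins 59 mm behind the grasp point.
Start: joints at [-1.336, 0.491, 1.559, -0, 1.092, -0.106], TCP at [0.209, -0.589, 0.405] pointing down, gripper open.
Joint ranges: [-3.1, 3.1], [-0.84, 2.19], [0.05, 2.79], [-1.13, 4.28], [0.06, 2.93], [-2.69, 2.69]. Speed limits (rad/s): [2.22, 2.22, 2.79, 3.14, 3.14, 3.14].

## Interface

Orientations are given as a unit quaternion [w, x, y, z].
In Python, from cell import move_pose, movel, goto_joints, open_gripper, close, hold, solve_ik, sense, grab_frame, camera_params, Unreachable, close_job gives the robot as it stands. Calls block until the motion is done:
- move_pose(position, orientation): joint-space move of the TCP to a pose.
- movel(position, rotation=None, max_speed=0.15, until_force=None): straight line of the TCP; rotation=None keeps the orientation; max_speed is the mean speed in m/s. With until_force (N) it stops when the force on the tool has changed by that much, and returns True; else False.
- goto_joints(angles): joint-space move.
- open_gripper() and close(grasp_force=None): open the fingers fully, or close them until they stop; grasp_force is the grip in N (None keeps the last).
- hold(seconds).
- solve_ik(position, orientation): joint angles nearest the present ones, or None.
- sense(): the state.
- grab_frame(name): name is "scene" or "top" or "wrist"; returns the picture (384x512x3 uint8, red, green, blue); there is no depth.
- camera_params(name): a dict with "vfov" (degrees; the focal length in pixels is half the picture's height over the tangent of half this angle, whatever the lens; pixels are square), "cx", "cy" (the principal point, pixels), "R" (3x3) and "t" (3): a world point X has camera coordinates R X + t; the wrist camera has in their place "hand_eye" (4x4, takes a point from camera to tool coordinates, whose origin is the TCP and whose axes are the flange's). Camera axes: x right, y down, z forward; pixel columns grow to the right and rows downward; lengths in m; the calibration is good to about 2 mm. A picture is of the moment at which its call begins: read the wrist's pose just before it. camera_params takes no time and is no camera call.
A pose or a line that the arm cannot do raises Unreachable and nothing moves.
- close_job(): hands the job in, once; it reports no verdict.
The state is a dict: "clock": time; "joints": joint angles; "joint_vel": joint speeds; "joint_torque": joint torques, N m; "tcp_pos": TCP position; "tool_rot": TCP orientation; "contact_force": force on the tool from outside, world axes, zero at the start; "wrist_torque": the same for the moment, N m; "finger_gap": finger opening in m.
Only numpy, scipy, OpenCV 4.12 (cv2) and the standard library are available. Lean on these libraries where they do the work, as an engineer would, in place of code of your own. Each camera call takes 0.05 s, during which the arm holds its last target.

## Task

Show a workmate which parts to bolt up, pointing straight down with the fingertips a couple of centimetres above the middle of each and keeping still there for two seconds: first the flange with the bolt holes, then the taller of the two standing bolts, then the smaller of the two nuts. Touch nothing on the table at any time, and do not point at the plain disc, the shorter bolt or the larger nut. When all three have been shown, raise the hand so that the fingertips are at least 20 cm above the table, and finish there.

Things in the scene. Friction and masses are not known exactly. Their poses are not given: they have to be found in the camera images.
- flange_top (a point): Flange: rusty round plate 130 mm across and 13 mm thick with a ring of bolt holes, lying flat; a short upright pipe hub, 46 mm across, rises from its middle to 45 mm above the table. This point is the centre of the hub's top rim; z is up.
- disc_top (a point): Plain disc (not to be pointed at): round steel plate 124 mm across and 14 mm thick without bolt holes, lying flat, with a pipe stub 46 mm across welded to its middle, 44 mm high in all. This point is the centre of the stub's top; z is up.
- tall_bolt_tip (a point): Taller bolt: standing upright on its hexagon head (30 x 34 mm), 20 mm thick shank, 87 mm tall. This point is the centre of its upper end, 87 mm above the table; z is up.
- short_bolt_tip (a point): Shorter bolt (not to be pointed at): standing upright on its hexagon head (24 x 27 mm), 16 mm thick shank, 61 mm tall. This point is the centre of its upper end; z is up.
- small_nut_top (a point): Smaller hexagon nut: lying flat, 30 x 34 mm, 16 mm high. This point is the middle of the hole at the level of its upper face; z is up.
- large_nut_top (a point): Larger hexagon nut (not to be pointed at): lying flat, 36 x 41 mm, 19 mm high. This point is the middle of the hole at the level of its upper face; z is up. The four bolts and nuts stand in the nearer row, in any order, at least 10 cm from one another; the flange and the disc lie behind them. Hand tools no higher than 30 mm lie between and around; everything taller stands at the far back, beyond the parts, or far off to the right (an oil jug 249 mm tall).

How it is judged:
By the outcome, as a careful person would: the job done as asked, in the order asked, and still so for the second after the job is handed in, with the robot touching nothing.
It also fails if it takes over 58 s, if anything falls off the work surface, if the arm or the gripper's body presses on something with over 40 N, if the wrist force passes 120 N, or if a joint passes its speed limit or range.

## Working session

There is one attempt and no reset: what is moved stays moved. The work goes in short steps, each a Python script; the robot and the scene stay as the last script left them, time stands still between calls to the robot, and variables do not carry over. Pictures are saved under pics/ and viewed, and the job is handed in when it is done.

```bash
mkdir -p pics; ls
python3 - <<'E'
from cell import *
import cv2,numpy as np
for n in ["scene","top","wrist"]:
    p=camera_params(n); print(n,{k:np.round(v,4).tolist() for k,v in p.items() if not isinstance(v,str)})
    f=grab_frame(n); cv2.imwrite(f"pics/{n}0.png",f[:,:,::-1])
s=sense();print(s["clock"],s["tcp_pos"],s["tool_rot"],s["finger_gap"])
E
```

```text
pics
scene {'vfov': 45.5169, 'cx': 259.8614, 'cy': 190.3358, 'R': [[0.4968, -0.8679, -0.0019], [-0.4276, -0.2428, -0.8708], [0.7552, 0.4334, -0.4917]], 't': [-0.2741, 0.326, 0.7011]}
top {'vfov': 48.5236, 'cx': 253.3629, 'cy': 188.6987, 'R': [[-0.0176, -0.9995, -0.0246], [-0.9897, 0.0209, -0.1413], [0.1418, 0.0218, -0.9897]], 't': [0.0305, 0.5633, 0.9928]}
wrist {'vfov': 70.4009, 'cx': 253.8664, 'cy': 189.9569, 'hand_eye': [[-0.0004, -0.9677, -0.2522, 0.0714], [1.0, -0.0004, -0.0, -0.0005], [-0.0001, -0.2522, 0.9677, 0.0196], [0.0, 0.0, 0.0, 1.0]]}
0.15 [ 0.20891483 -0.58902282  0.40430102] [-4.18784388e-04  9.85519861e-01  1.69559510e-01 -1.65762061e-05] 0.0951200559237875
```

View pics/top0.png

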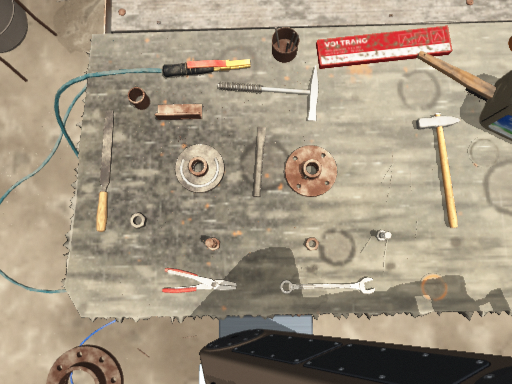

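View pics/scene0.png

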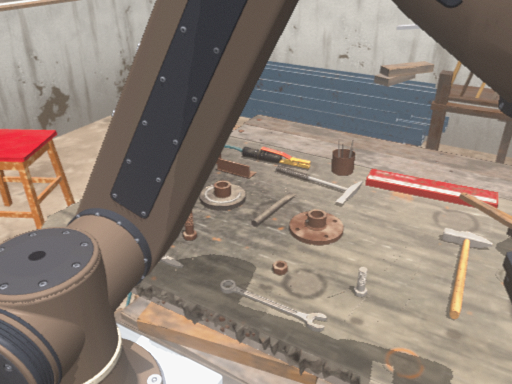

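View pics/wrist0.png

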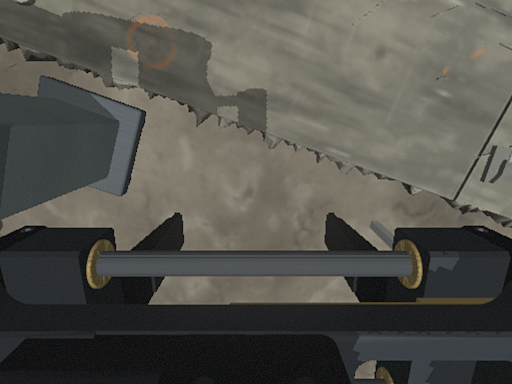

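The top view shows the flange with holes near (312,170) and the plain disc at (200,167). The near row is a nut (138,220), a bolt (211,243), a nut (311,243) and a bolt (384,236). I'll zoom in to size them.

Run:
```python
import cv2,numpy as np
im=cv2.imread("pics/top0.png"); sc=cv2.imread("pics/scene0.png")
def c(i,x,y,h,s): return cv2.resize(i[y-h:y+h,x-h:x+h],(s,s),interpolation=cv2.INTER_CUBIC)
r1=np.hstack([c(im,138,220,16,190),c(im,211,243,16,190),c(im,311,243,16,190),c(im,384,238,16,190)])
r2=np.hstack([c(im,200,167,30,253),c(im,312,170,30,253),c(sc,317,225,30,254)])
r3=np.hstack([c(sc,190,228,20,150),c(sc,280,267,20,150),c(sc,360,282,20,150)]+[np.zeros((150,310,3),np.uint8)])
cv2.imwrite("pics/zoom.png",np.vstack([r1,r2,r3]))
```

```text
Traceback (most recent call last):
ValueError: all the input array dimensions except for the concatenation axis must match exactly, but along dimension 0, the array at index 0 has size 253 and the array at index 2 has size 254
```

Run:
```python
import cv2,numpy as np
im=cv2.imread("pics/top0.png"); sc=cv2.imread("pics/scene0.png")
def c(i,x,y,h,s): return cv2.resize(i[y-h:y+h,x-h:x+h],(s,s),interpolation=cv2.INTER_CUBIC)
r1=np.hstack([c(im,138,220,16,192),c(im,211,243,16,192),c(im,311,243,16,192),c(im,384,238,16,192)])
r2=np.hstack([c(im,200,167,30,240),c(im,312,170,30,240),c(sc,317,225,30,240),np.zeros((240,48,3),np.uint8)])
r3=np.hstack([c(sc,190,228,20,150),c(sc,280,267,20,150),c(sc,360,282,20,150)]+[np.zeros((150,318,3),np.uint8)])
cv2.imwrite("pics/zoom1.png",np.vstack([r1,r2,r3]))
```

```text
(no output)
```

View pics/zoom1.png

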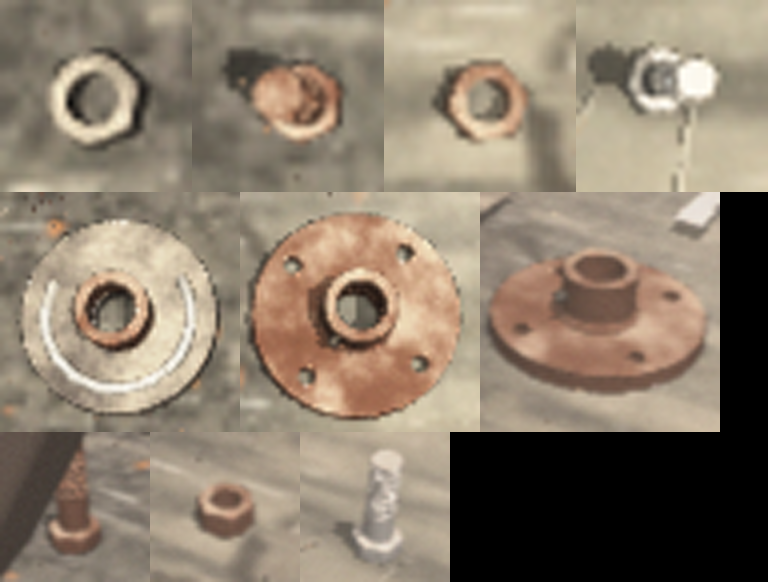

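```bash
cat > h.py <<'E'
import numpy as np
from cell import *
def ray(n,u,v,z,T=None):
    p=camera_params(n); f=192/np.tan(np.radians(p["vfov"]/2))
    d=np.array([(u-p["cx"])/f,(v-p["cy"])/f,1])
    if T is None: R=np.array(p["R"]);c=-R.T@p["t"];d=R.T@d
    else:
        M=T@np.array(p["hand_eye"]);c=M[:3,3];d=M[:3,:3]@d
    return c+d*(z-c[2])/d[2]
def proj(n,X):
    p=camera_params(n); f=192/np.tan(np.radians(p["vfov"]/2)); q=np.array(p["R"])@X+p["t"]
    return np.array([p["cx"]+f*q[0]/q[2],p["cy"]+f*q[1]/q[2]])
E
python3 - <<'E'
from h import *
pr=lambda *a:print(a[0],np.round(a[1],4))
pr("flange",ray("top",311.1,167.6,.045)); pr("disc",ray("top",197.9,165.8,.044))
pr("flange scene", ray("scene",317-30+118/4,225-30+(270-192)/4-.4,.045))
pr("nutL",ray("top",137.4,219.8,.019)); pr("nutR",ray("top",311.8,243.3,.016))
for n,t,h in [("rust",(209.6,242.8),(213.4,243.6)),("light",(387.8,234.6),(381.1,235))]:
    for H,hh in [(.087,.013),(.061,.01)]:
        pr(n+f" tip {H}",ray("top",*t,H)); pr("   head",ray("top",*h,hh))
pr("cam",-np.array(camera_params("top")["R"]).T@camera_params("top")["t"])
E
```

```text
flange [ 0.6118 -0.1214  0.045 ]
disc [0.6226 0.154  0.044 ]
flange scene [ 0.6084 -0.1224  0.045 ]
nutL [0.4954 0.3075 0.019 ]
nutR [ 0.4302 -0.1196  0.016 ]
rust tip 0.087 [0.4347 0.1205 0.087 ]
   head [0.4339 0.1205 0.013 ]
rust tip 0.061 [0.4351 0.1238 0.061 ]
   head [0.4339 0.1209 0.01  ]
light tip 0.087 [ 0.4458 -0.2838  0.087 ]
   head [ 0.4473 -0.2888  0.013 ]
light tip 0.061 [ 0.4465 -0.2913  0.061 ]
   head [ 0.4474 -0.2897  0.01  ]
cam [ 0.4173 -0.003   1.0629]
```

The offset from head to tip fits 87 mm for the rusty bolt at (211,243) and 61 mm for the light one. The rusty nut at (311,243) is the smaller. I'll close the fingers, go high over the flange and check with the wrist camera.

Run:
```python
from h import *
import cv2
close()
Q=[0,1,0,0]
print(solve_ik([.611,-.1215,.45],Q),solve_ik([.430,-.1196,.228],Q),solve_ik([.4347,.1205,.299],Q))
move_pose([.54,-.10,.45],Q)
s=sense();print(s["clock"],s["tcp_pos"],s["tool_rot"],s["finger_gap"])
np.savez("w1.npz",p=s["tcp_pos"],q=s["tool_rot"])
cv2.imwrite("pics/w1.png",grab_frame("wrist")[:,:,::-1])
cv2.imwrite("pics/top1.png",grab_frame("top")[:,:,::-1])
```

```text
[-3.02276740e-01  4.48463481e-01  1.50571068e+00 -4.44089210e-16
  1.18741849e+00  1.26851959e+00] [-4.19475418e-01  5.42749769e-01  2.15297624e+00 -4.44089210e-16
  4.45866649e-01  1.15132091e+00] [ 1.23798349e-01  4.09240728e-01  2.08705237e+00 -4.44089210e-16
  6.45299554e-01  1.69459468e+00]
3.7917 [ 0.53997848 -0.10061976  0.44988627] [ 4.43648208e-06  9.99999939e-01 -3.38941135e-04 -8.05916646e-05] 0.0005002359400239046
```

View pics/w1.png

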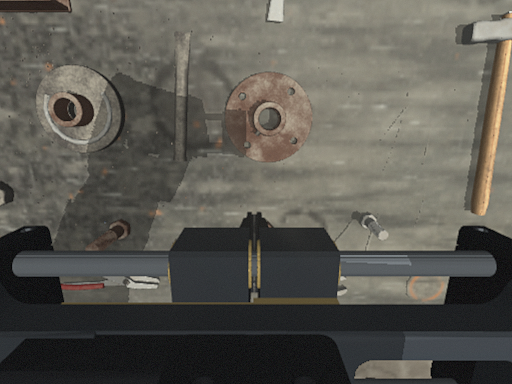

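The wrist view shows the flange with its holes at hub (269,118), the disc at (70,110), the rusty bolt from head (120,230) down to its tip, and the light bolt at (375,228). I'll measure the hub rim here.

Run:
```python
import cv2,numpy as np
im=cv2.imread("pics/w1.png")
a=cv2.resize(im[88:148,240:300],(600,600),interpolation=cv2.INTER_CUBIC)
b=cv2.resize(im[205:265,70:90+50],(200,240),interpolation=cv2.INTER_CUBIC)
cv2.imwrite("pics/w1z.png",a[:, :])
cv2.imwrite("pics/w1b.png",cv2.resize(im[210:255,80:140],(600,450),interpolation=cv2.INTER_CUBIC))
```

```text
(no output)
```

View pics/w1z.png

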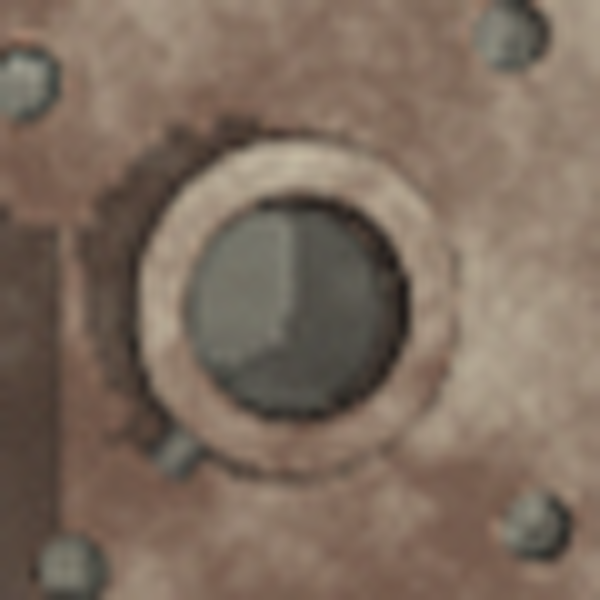

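View pics/w1b.png

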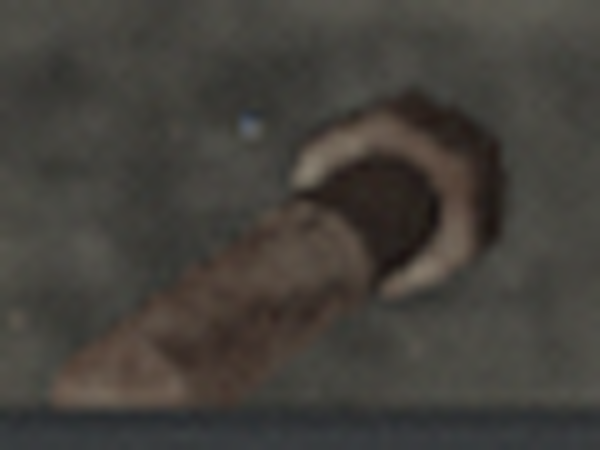

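```bash
cat >> h.py <<'E'
import cv2
from scipy.spatial.transform import Rotation as Ro
def T(s):
    q=s["tool_rot"];M=np.eye(4);M[:3,:3]=Ro.from_quat([q[1],q[2],q[3],q[0]]).as_matrix();M[:3,3]=s["tcp_pos"];return M
Q=[0,1,0,0]
E
python3 - <<'E'
from h import *
d=np.load("w1.npz"); print(ray("wrist",269.2,118.3,.045,T(dict(tcp_pos=d["p"],tool_rot=d["q"]))))
move_pose([.611,-.1215,.36],Q)
s=sense();print(s["clock"],s["tcp_pos"]);np.savez("w2.npz",p=s["tcp_pos"],q=s["tool_rot"])
cv2.imwrite("pics/w2.png",grab_frame("wrist")[:,:,::-1])
E
```

```text
[ 0.6121023 -0.1209251  0.045    ]
4.4333 [ 0.61076204 -0.12164684  0.36019505]
```

View pics/w2.png

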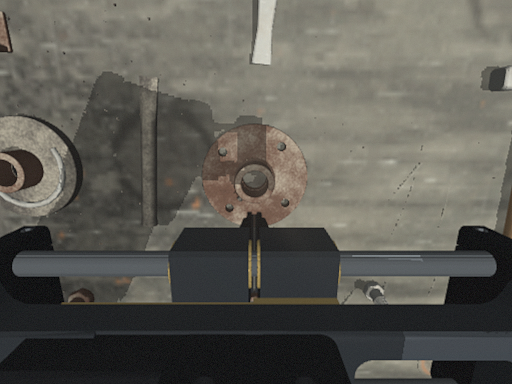

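The hub sits straight ahead of the fingertips, and both views agree on (0.612, -0.121). I'll point here, then look over the tall bolt.

Run:
```python
from h import *
movel([.612,-.1211,.257],Q,max_speed=.08)
hold(2.6); s=sense();print(s["clock"],s["tcp_pos"],s["contact_force"],np.abs(s["joint_vel"]).max())
cv2.imwrite("pics/scene_f.png",grab_frame("scene")[:,:,::-1])
movel([.612,-.1211,.42],Q,max_speed=.15)
move_pose([.4343,.1207,.42],Q); hold(.3)
s=sense();print(s["clock"],s["tcp_pos"]);np.savez("w3.npz",p=s["tcp_pos"],q=s["tool_rot"])
f=grab_frame("wrist")[:,:,::-1];cv2.imwrite("pics/w3.png",f)
cv2.imwrite("pics/w3z.png",cv2.resize(f[130:240,180:330],(750,550),interpolation=cv2.INTER_CUBIC))
```

```text
8.525 [ 0.61201278 -0.12111542  0.25701604] [ 0.1755491  -0.17948842 -0.02871377] 0.0032269893266923338
11.2583 [0.43474508 0.12028368 0.4198033 ]
```

View pics/scene_f.png

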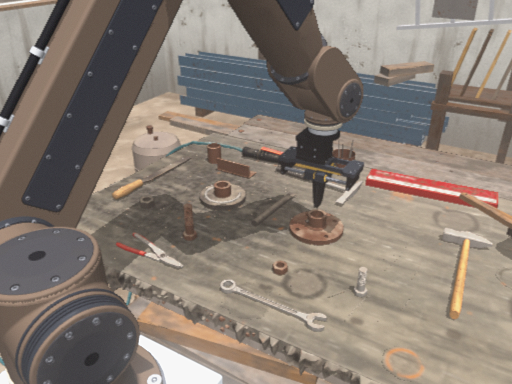

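View pics/w3z.png

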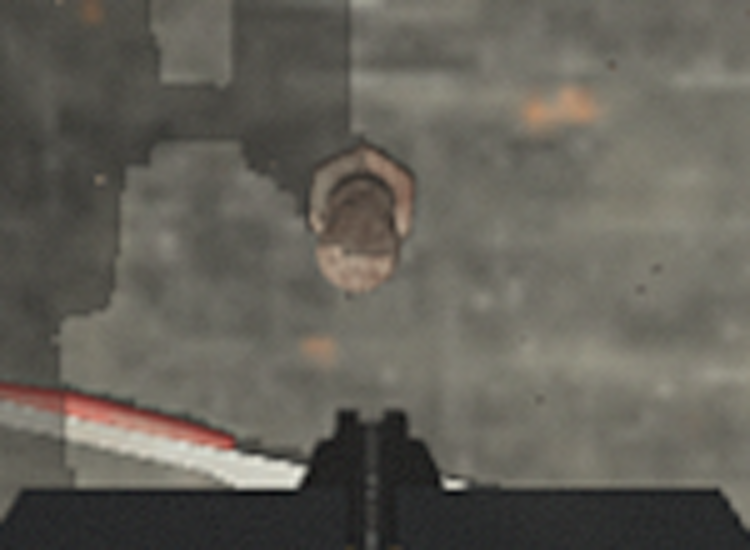

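Pointing at the flange looks right. In the scene view the rusty bolt is clearly the taller. Its tip disc is at wrist pixel (251.2,180.2).

Run:
```python
from h import *
d=np.load("w3.npz"); X=ray("wrist",251.2,180.2,.087,T(dict(tcp_pos=d["p"],tool_rot=d["q"])));print(X)
b=np.array([.4347,.1205]); assert np.linalg.norm(X[:2]-b)<.006
x,y=(X[:2]+b)/2
movel([x,y,.40],Q,max_speed=.1); movel([x,y,.299],Q,max_speed=.08)
hold(2.6); s=sense();print(s["clock"],s["tcp_pos"],s["contact_force"],np.abs(s["joint_vel"]).max())
cv2.imwrite("pics/scene_b.png",grab_frame("scene")[:,:,::-1])
movel([x,y,.40],Q,max_speed=.15)
move_pose([.4302,-.1196,.36],Q); hold(.3)
s=sense();print(s["clock"],s["tcp_pos"]);np.savez("w4.npz",p=s["tcp_pos"],q=s["tool_rot"])
f=grab_frame("wrist")[:,:,::-1]
cv2.imwrite("pics/w4z.png",cv2.resize(f[130:240,180:330],(750,550),interpolation=cv2.INTER_CUBIC))
```

```text
[0.43614732 0.1241465  0.087     ]
15.6667 [0.43540375 0.12232755 0.29898825] [ 0.25613823 -0.30058233 -0.29431673] 0.0019215613197617145
17.8083 [ 0.4303562  -0.11885441  0.36014814]
```

View pics/scene_b.png

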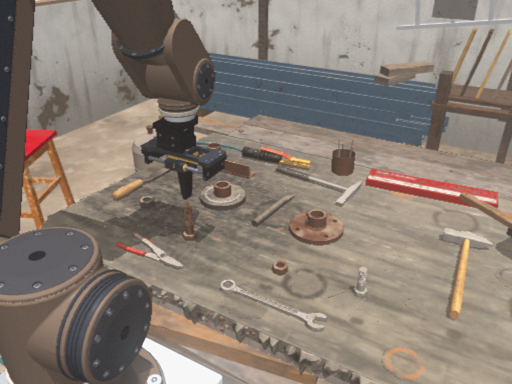

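View pics/w4z.png

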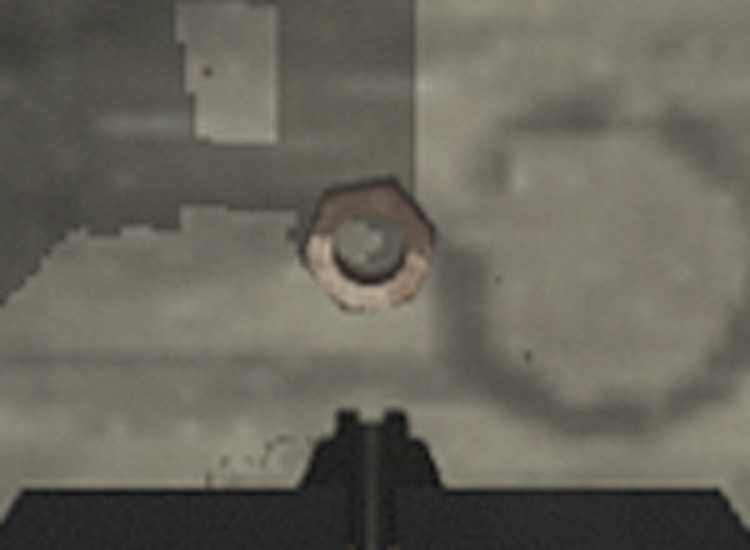

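The fingertips were right above the bolt end. The nut's hole is at wrist pixel (253.4,179.0).

Run:
```python
from h import *
d=np.load("w4.npz"); X=ray("wrist",253.4,179.0,.016,T(dict(tcp_pos=d["p"],tool_rot=d["q"])));print(X)
b=np.array([.4302,-.1196]); assert np.linalg.norm(X[:2]-b)<.006
x,y=(X[:2]+b)/2
movel([x,y,.229],Q,max_speed=.08)
hold(2.6); s=sense();print(s["clock"],s["tcp_pos"],s["contact_force"],np.abs(s["joint_vel"]).max())
cv2.imwrite("pics/scene_n.png",grab_frame("scene")[:,:,::-1])
movel([x,y,.44],Q,max_speed=.15); hold(.5)
s=sense();print(s["clock"],s["tcp_pos"],s["contact_force"],np.abs(s["joint_vel"]).max())
cv2.imwrite("pics/scene_e.png",grab_frame("scene")[:,:,::-1])
```

```text
[ 0.43094025 -0.11757498  0.016     ]
22.25 [ 0.43059264 -0.11858493  0.22898466] [0.20550052 0.58195017 0.11498263] 0.0006742893343129202
24.3583 [ 0.43057677 -0.11859903  0.43993345] [-0.07878828 -0.23884526  0.52479009] 0.0018279737788632398
```

View pics/scene_n.png

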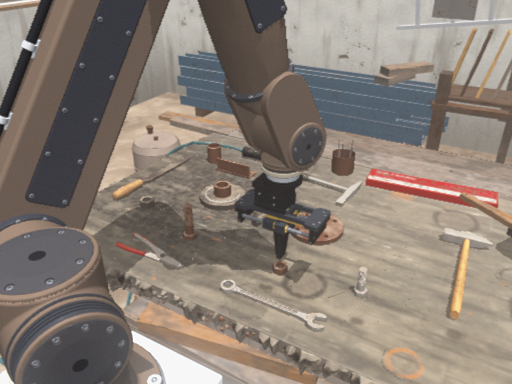

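View pics/scene_e.png

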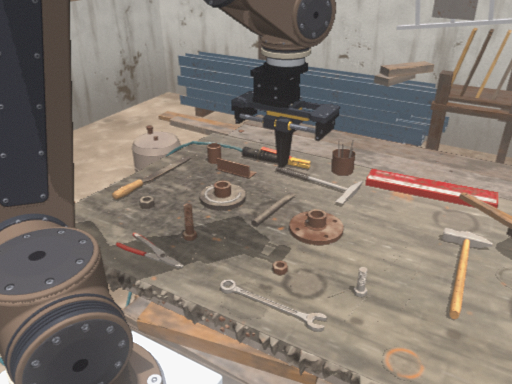

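The fingertips were centred above the nut at (280,262). The hand is now up with the tips at 0.25 m, and nothing on the table has moved.

```bash
python3 -c "
from cell import *
close_job()"
```

```text
the job is handed in; nothing more can be done
```

I pointed at the holed flange, then the taller (rusty) bolt, then the smaller (rusty) nut. Each time the closed fingertips stayed about 22–23 mm above the part for 2.6 s. I then raised the tips to 0.25 m and handed the job in there at about 24 s.

**Contact:** the tool force stayed under 1 N at every check, and the last scene picture shows every part where it was.

**Position:** the top and wrist cameras agreed to about 0.5 mm on the flange and 2 mm on the nut. They differed by about 4 mm on the bolt tip, so I used the midpoint there, and the pointing may be about 2 mm off centre.

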